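Pack the long box and the square tin into the gift carton

TASK

Finish packing the gift carton: lower the long slim box and the square steel tin into it beside the candle that is already packed, so that everything stands flat on the carton's floor at once, with lids up. Work out which space each piece needs, set the pieces down rather than drop them, and let go of them.

Things in the scene. Friction and masses are not known exactly. Their poses are not given: they have to be found in the camera images.
- carton: Open low cardboard carton, fixed. Origin: centre of its underside, on the worktop; z up, y along its long side, x roughly away from the robot, turned up to 20 degrees. Inside 138 (x) by 176 (y) mm; walls and floor 4 mm; rim at 44 mm; flaps hang outside, reaching 10 mm past the walls. A packed candle fills its +x +y corner; free: a 69 mm strip along the whole -x wall, and the +x -y corner.
- candle_top (a point): Centre of the top of the round candle tin, 67 mm wide, already packed and fixed in the carton: 50 mm above the worktop, at x = +33.5, y = +52.5 mm in the carton's frame. 107 mm are free between the tin and the carton's -y wall.
- long_box: Long slim cardboard gift box with a pale lid (fixed on), loose, 48 (x) by 150 (y) by 76 (z) mm, 0.15 to 0.31 kg. Origin: centre of its underside; y along its length, z up. Starts upright on the worktop to the left or right of the carton. Longer than the carton is wide. A wider box of the same card (90 by 90 by 60 mm) farther back is not part of the set.
- square_tin: Square plain steel tin with a closed lid (fixed on), loose, 60 (x) by 60 (y) by 80 (z) mm, 0.17 to 0.35 kg, plain upright faces square to its x and y axes. Origin: centre of its underside; z up. Starts upright on the worktop on the other side of the carton from the long box; which is left and which right varies.

How it is judged:
At the end, for the whole second after the job is handed in: The long box and the square tin are both inside the carton (centres within its inner walls), standing on its floor (underside less than 12 mm above the worktop; the floor is at 4 mm), upright within 10 degrees, and at rest (x of long_box in the frame of carton between -0.069 and 0.069 m and y of long_box in the frame of carton between -0.088 and 0.088 m and z of each of long_box, square_tin in the frame of carton below 0.012 m and angle between each of long_box, square_tin's own z axis and vertical below 0.17 rad and linear speed of each of long_box, square_tin below 0.03 m/s and x of square_tin in the frame of carton between -0.069 and 0.069 m and y of square_tin in the frame of carton between -0.088 and 0.088 m); the robot touches nothing.
It fails at once if the long box is dropped (falls free, faster than 0.75 m/s, about 30 mm) (linear speed of long_box above 0.75 m/s and contact force between long_box and the fingers below 0.01 N).
It fails at once if the square tin is dropped (falls free, faster than 0.75 m/s, about 30 mm) (linear speed of square_tin above 0.75 m/s and contact force between square_tin and the fingers below 0.01 N).
It also fails if it takes over 64 s, if anything falls off the work surface, if the arm or the gripper's body presses on something with over 40 N, if the wrist force passes 120 N, or if a joint passes its speed limit or range.

ROBOT

A 6-joint arm with a two-finger parallel gripper is mounted at the origin on a cart in front of the work surface, level with it; the furniture and walls round the work are solid. World frame = base frame: x ahead of the robot, y to its left, z up, the work surface at z = 0. Lengths are in m, angles in rad, forces in N, time in s.
With the tool pointing down it reaches from about 0.3 to 1 m from the base axis. Payload 5.1 kg.
Tool frame: the origin (TCP) lies midway between the tips of the shut fingers; the grasp point (between the pads) lies 19 mm behind it; z points along the fingers, y is the line along which they close (so a half turn about z gives the same grasp; the last joint's range is limited). The gripper opens to 95 mm and grips with 3 to 60 N. Pads are 20 mm wide; open, the fingers measure 119 mm over their backs; the gripper's body (75 mm by 180 mm) begins 59 mm behind the grasp point.
Start: joints at [1.124, 0.124, 1.65, -0, 1.367, -0.083], TCP at [0.231, 0.607, 0.215] pointing down, gripper open.
Joint ranges: [-2.61, 2.61], [-1.02, 2.33], [0.03, 2.71], [-1.35, 4.49], [0.32, 2.68], [-2.91, 2.91]. Speed limits (rad/s): [2.57, 2.57, 3.14, 3.14, 3.14, 3.14].

INTERFACE

Orientations are given as [roll, pitch, yaw] about the fixed x, y, z axes, in that order (R = Rz(yaw) Ry(pitch) Rx(roll)).
In Python, from station import env, cams, readout, order gives the robot as it stands (env), with the cameras (cams), the readings (readout) and the job (order).
- The arm moves only by the tool send_path, called after "Request:" by a JSON object that holds its "name" and its "arguments". Schema: {"type":"object","properties":{"steps":{"type":"array","items":{"type":"number"},"minItems":5,"maxItems":25},"grip_force":{"type":"number"},"only":{"type":"string"},"quiet":{"type":"boolean"},"lines":{"type":"string"}},"required":["steps"],"additionalProperties":false}. steps is one flat list of numbers that holds 1 to 5 rows one after another, with no inner brackets; each row has 5 numbers: dx, dy, dz in m, then a turn about the tool's z in rad, then the opening from 0.0 (shut) to 1.0 (fully open); each row shifts and turns the commanded pose from where the row before left it, along the tool's axes as they then stand; what a row does not reach is not made up. A row lasts 1/12 s, in which the tool goes at most 0.0417 m and 0.125 rad, less where a joint would pass 70% of its speed; a pose out of reach is approached as far as the arm can. The fingers move at their own pace and stop on an object; grip_force is the grip in N (left out, the last holds). Time passes only in rows, so rows that do not move let the fingers close. The tool returns the time, the measured TCP pose, the force, the opening and the grip force at its end. only (a regular expression) keeps the lines of the reply that match it, lines (a string "A,B") keeps lines A to B, and quiet returns only ok. Input that does not fit is refused with a message, and nothing moves.
- readout.observe(): the state, without advancing time (a new reading comes with each control period).
- cams.grab_frame(name): name is "scene" or "side" or "wrist"; returns the picture (384x512x3 uint8, red, green, blue); there is no depth.
- cams.camera_info(name): a dict with "fov_y" (degrees; the focal length in pixels is half the picture's height over the tangent of half this angle, whatever the lens; pixels are square), "cx", "cy" (the principal point, pixels), "k1" (the pictures are not rectified: a ray, as slopes to the right and down, at radius r is drawn at 1 + k1 r^2 times it, then the intrinsics apply), "camera_from_world" (4x4, takes a point from world to camera coordinates). Camera axes: x right, y up, looking along -z (the intrinsics and any distortion apply to the point x, -y, -z); pixel columns grow to the right and rows downward; lengths in m; the calibration is good to about 2 mm. A picture is of the moment at which its call begins: read the wrist's pose just before it. camera_info takes no time and is no camera call; for the wrist camera it gives the pose at the moment of the call.
- order.hand_in(): hands the job in; it is judged then, once.
The state is a dict: "time_s": time; "joint_positions": joint angles; "joint_vel": joint speeds; "tau": joint torques, N m; "eef_pos": TCP position; "ee_rot": TCP orientation; "wrist_force": force on the tool from outside, world axes, zero at the start; "moment": the same for the moment, N m; "opening": opening from 0.0 (shut) to 1.0 (fully open); "grip_force": force on a finger pad.
Only numpy, scipy, OpenCV 4.12 (cv2) and the standard library are available. Lean on these libraries where they do the work, as an engineer would, in place of code of your own. Each camera call takes 0.05 s, during which the arm holds its last target. There are 200 camera calls.

## Working session

There is one attempt and no reset: what is moved stays moved. The work goes in short steps, Python scripts to look and compute and a tool call to move; the robot and the scene stay as the last step left them, time stands still between calls to the robot, and variables do not carry over. Pictures are saved under pics/ and viewed, at most 10 in all, crops included, and the job is handed in when it is done.

```bash
ls; mkdir -p pics
```

Create h.py:
```python
import numpy as np, cv2
from station import env, cams, readout, order
def grab(n,f):
    im=cams.grab_frame(n); cv2.imwrite('pics/'+f,im[:,:,::-1]); return im
def ray(n,u,v,info=None):
    i=info or cams.camera_info(n); f=192/np.tan(np.radians(i['fov_y'])/2)
    K=np.array([[f,0,i['cx']],[0,f,i['cy']],[0,0,1]])
    p=cv2.undistortPoints(np.array([[[u,v]]],float),K,np.array([i['k1'],0,0,0,0.]))[0,0]
    M=np.linalg.inv(i['camera_from_world']); d=M[:3,:3]@[p[0],-p[1],-1]
    return M[:3,3],d
def at(n,u,v,z,info=None):
    o,d=ray(n,u,v,info); return (o+d*(z-o[2])/d[2])[:2]
def proj(n,P):
    i=cams.camera_info(n); f=192/np.tan(np.radians(i['fov_y'])/2)
    q=i['camera_from_world']@np.append(P,1); x,y=q[0]/-q[2],-q[1]/-q[2]; s=1+i['k1']*(x*x+y*y)
    return f*x*s+i['cx'],f*y*s+i['cy']
```

Run:
```python
from h import *
a=grab('scene','a.png');b=grab('side','b.png')
for n in('scene','side','wrist'):
    i=cams.camera_info(n);print(n,i['fov_y'],i['k1'],np.linalg.inv(i['camera_from_world']).round(3).tolist())
print(readout.observe())
```

```text
pics
station.py
scene 51.75020430672785 -0.118431362211797 [[-0.81, 0.454, -0.371, 0.123], [-0.586, -0.612, 0.531, 0.547], [0.014, 0.648, 0.762, 0.814], [0.0, 0.0, 0.0, 1.0]]
side 56.76290769527773 0.015317764990741431 [[0.929, 0.298, -0.218, 0.247], [-0.369, 0.771, -0.519, -0.599], [0.014, 0.563, 0.826, 1.049], [0.0, 0.0, 0.0, 1.0]]
wrist 69.58190079074261 -0.06390042492576813 [[0.355, -0.894, -0.274, 0.153], [0.935, 0.339, 0.106, 0.637], [-0.002, -0.293, 0.956, 0.384], [0.0, 0.0, 0.0, 1.0]]
{'time_s': 0.1, 'joint_positions': array([ 1.12442613e+00,  1.24424646e-01,  1.65148902e+00, -1.30676793e-05,
        1.36752344e+00, -8.26009236e-02]), 'joint_vel': array([ 0.00041637, -0.00239303, -0.00177474, -0.00081607, -0.00092385,
       -0.00017466]), 'tau': array([ 4.50596299e-04, -4.18879330e+01, -3.61096430e+01,  7.76691805e-02,
        4.61575238e-02, -4.76602531e-05]), 'eef_pos': array([0.23105504, 0.60694008, 0.21354847]), 'ee_rot': array([-3.13975344e+00, -1.39429656e-04,  2.77782590e+00]), 'wrist_force': array([-0.4515168 ,  0.80346166, -0.77197914]), 'moment': array([ 0.01640881, -0.03905346,  0.00359695]), 'grip_force': 0.0, 'opening': 1.0008786454134078}
```

View pics/a.png

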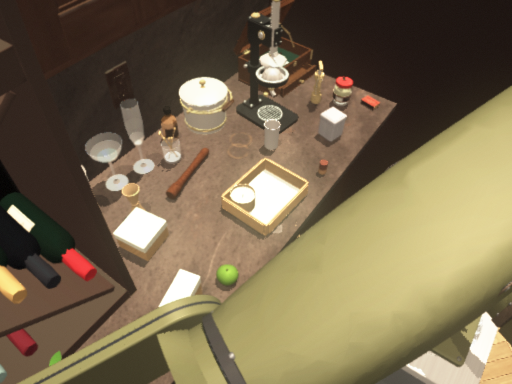

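View pics/b.png

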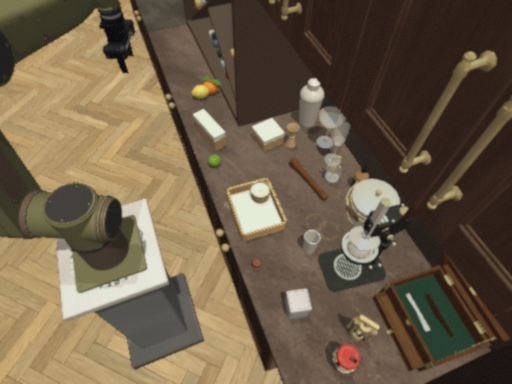

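The side view shows the long box lid near (209,124), the carton at (256,208) with the candle at (261,191), and the tin at (298,302). The scene view shows the tin at (333,123) and the carton at (265,197); the arm partly hides the long box there, at about (180,288).

Run:
```python
from h import *
a=cv2.imread('pics/a.png');b=cv2.imread('pics/b.png')
def c(im,x,y,w,h,s): return cv2.resize(im[y:y+h,x:x+w],None,fx=s,fy=s,interpolation=cv2.INTER_CUBIC)
o=np.zeros((600,800,3),np.uint8)
o[:300,:400]=c(b,180,95,80,60,5)      # longbox side
o[:300,400:]=c(b,260,275,80,60,5)     # tin side
o[300:,:400]=c(b,216,172,80,60,5)     # carton side
o[300:,400:]=c(a,215,155,100,75,4)    # carton scene
cv2.imwrite('pics/c.png',o)
for n,p,z in [('long',(209,124),.076),('tin',(298,297),.08),('candle',(261,188),.05),('carton',(256,208),.02)]:
    print(n,at('side',*p,z))
print('tin scene',at('scene',333,117,.08))
```

```text
long [0.4458283  0.34411385]
tin [ 0.47657277 -0.36780799]
candle [0.52605976 0.02022788]
carton [ 0.48802796 -0.03061219]
tin scene [ 0.47001418 -0.3596523 ]
```

View pics/c.png

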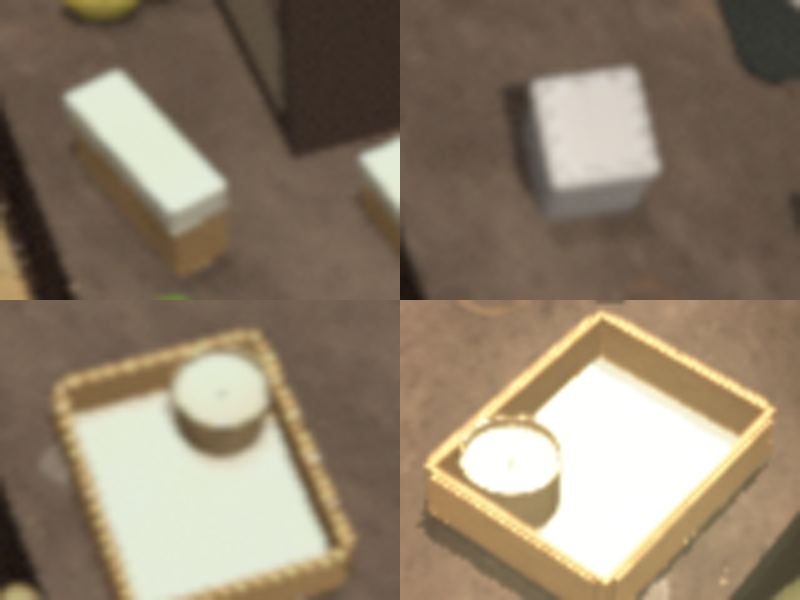

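Run:
```python
from h import *
def q(n,name,pts,z):
    P=np.array([at(n,*p,z) for p in pts]); e=np.diff(np.vstack([P,P[:1]]),axis=0)
    print(name,'c',P.mean(0).round(4),'len',np.linalg.norm(e,axis=1).round(4),'ang',np.degrees(np.arctan2(e[:,1],e[:,0])).round(1))
q('side','long',[(193,114.4),(204,108.6),(225.6,132.2),(213,138.4)],.076)
q('side','tin',[(286,291),(307.4,288.4),(312,309.4),(290.6,313)],.08)
q('scene','carton',[(265.75,158.25),(308.25,182.5),(266.75,226.25),(222,197)],.044)
print('candle scene',at('scene',215+112/4,155+160/4,.05),'side',at('side',216+221/5,172+88/5,.05))
```

Run:
```python
from h import *
for p in [(239,126),(229,104),(224,95)]: print(p,at('side',*p,0))
print('cab scene', at('scene',135,293,0),at('scene',85,140,0))
i=cams.camera_info('wrist');print(i['cx'],i['cy'])
```

```text
(239, 126) [0.57105421 0.36411898]
(229, 104) [0.57544103 0.499267  ]
(224, 95) [0.57368574 0.55981366]
cab scene [0.56489925 0.36968197] [1.07669363 0.10429565]
258.5778046759046 193.40230115775884
```

Request:
{"name": "send_path", "arguments": {"steps": [-0.0293,-0.0165,0,0,1,-0.0293,-0.0165,0,0,1,-0.0293,-0.0165,0,0,1,-0.0293,-0.0165,0,0,1]}}

```text
time_s: 0.43
eef_pos: [0.3177, 0.5027, 0.2139]
ee_rot: [-3.141, -0.0, 2.779]
wrist_force: [0.3, 0.6, 0.4]
opening: 0.999
grip_force: 0.0
```

Request:
{"name": "send_path", "arguments": {"steps": [-0.022,-0.012,0,0,1,-0.022,-0.012,0,0,1,-0.022,-0.012,0,0,1,-0.022,-0.012,0,0,1,-0.022,-0.012,0,0,1]}}

```text
time_s: 0.85
eef_pos: [0.3992, 0.4076, 0.2141]
ee_rot: [-3.141, -0.0, 2.778]
wrist_force: [0.6, -0.9, -0.4]
opening: 1.001
grip_force: 0.0
```

Request:
{"name": "send_path", "arguments": {"steps": [0,0,0,0.12,1,0,0,0,0.12,1,0,0,0,0.12,1,0,0,0,0.12,1,0,0,0,0.12,1]}}

```text
time_s: 1.27
eef_pos: [0.3986, 0.4085, 0.214]
ee_rot: [-3.14, 0.0, 2.172]
wrist_force: [0.9, -0.2, -0.2]
opening: 0.996
grip_force: 0.0
```

Request:
{"name": "send_path", "arguments": {"steps": [0,0,0,0.12,1,0,0,0,0.12,1,0,0,0,0.12,1,0,0,0,0,1,0,0,0,0,1]}}

```text
time_s: 1.68
eef_pos: [0.3986, 0.4087, 0.2142]
ee_rot: [-3.141, 0.0, 1.821]
wrist_force: [0.4, -0.1, -0.4]
opening: 1.0
grip_force: 0.0
```

Run:
```python
from h import *
a=grab('wrist','d.png')
print([proj('wrist',(.446,.349,z)) for z in(0,.076)])
```

```text
[(np.float64(279.366378280257), np.float64(215.64957931992825)), (np.float64(283.73146449879687), np.float64(238.47064073566983))]
```

View pics/d.png

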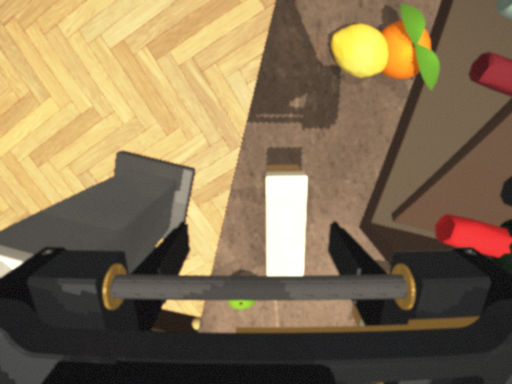

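The wrist view shows the white lid from about (265,172) to (307,275), with its lower end under the gripper bar. I'll fit the lid's edges.

Run:
```python
from h import *
a=cv2.imread('pics/d.png'); m=(a.min(2)>180)
rows=range(185,268); L=[];R=[]
for v in rows:
    c=np.where(m[v,255:320])[0]+255; L.append(at('wrist',c.min()-.5,v,.076)); R.append(at('wrist',c.max()+.5,v,.076))
T=[at('wrist',u,np.where(m[150:200,u])[0].min()+150-.5,.076) for u in range(270,303)]
def fit(P):
    x,y,cx,cy=cv2.fitLine(np.array(P,np.float32),cv2.DIST_HUBER,0,.01,.01).ravel(); return np.array([x,y]),np.array([cx,cy])
for P in(L,R,T):
    d,c=fit(P);print(np.degrees(np.arctan2(d[1],d[0]))%180,c)
dl,cl=fit(L);dr,cr=fit(R);dt,ct=fit(T)
d=dl*np.sign(dl[1])+dr*np.sign(dr[1]);d/=np.linalg.norm(d);n=np.array([d[1],-d[0]])
print('width',(cr-cl)@n); mid=(cl+cr)/2
c=mid+d*((ct-mid)@d-.075); print('centre',c,'yaw',np.degrees(np.arctan2(d[1],d[0]))-90)
o=readout.observe();y=o['ee_rot'][2];e=c-o['eef_pos'][:2];print('tool dx,dy',e@[np.cos(y),np.sin(y)],e@[np.sin(y),-np.cos(y)])
```

```text
104.82443 [0.4204375  0.35772794]
105.47897 [0.46710822 0.37065476]
16.91621 [0.42648757 0.42675802]
width 0.04842705
centre [0.44641024 0.35445175] yaw 15.151695
tool dx,dy -0.06436818401357029 0.03287714028250071
```

Request:
{"name": "send_path", "arguments": {"steps": [-0.0161,0.0082,0,-0.014,1,-0.0161,0.0082,0,0,1,-0.0161,0.0082,0,0,1,-0.0161,0.0082,0,0,1,0,0,0,0,1], "grip_force": 25}}

```text
time_s: 2.15
eef_pos: [0.4484, 0.3531, 0.2145]
ee_rot: [3.141, 0.001, 1.831]
wrist_force: [-0.1, 0.2, 0.4]
opening: 0.999
grip_force: 0.0
```

Request:
{"name": "send_path", "arguments": {"steps": [0,0,0.03,0,1,0,0,0.03,0,1,0,0,0.03,0,1,0,0,0.02,0,1,0,0,0,0,1]}}

```text
time_s: 2.57
eef_pos: [0.4431, 0.3531, 0.0988]
ee_rot: [-3.132, 0.003, 1.834]
wrist_force: [-0.4, -0.2, -1.2]
opening: 1.0
grip_force: 0.0
```

Request:
{"name": "send_path", "arguments": {"steps": [0,0,0.02,0,1,0,0,0.02,0,1,0,0,0.012,0,1,0,0,0,0,1,0,0,0,0,1]}}

```text
time_s: 2.98
eef_pos: [0.4468, 0.3552, 0.0531]
ee_rot: [-3.141, 0.0, 1.833]
wrist_force: [0.7, 0.6, 0.5]
opening: 1.001
grip_force: 0.0
```

Request:
{"name": "send_path", "arguments": {"steps": [0,0,0,0,0,0,0,0,0,0,0,0,0,0,0,0,0,0,0,0,0,0,0,0,0], "grip_force": 25}}

```text
time_s: 3.4
eef_pos: [0.4473, 0.3551, 0.0533]
ee_rot: [3.141, -0.0, 1.832]
wrist_force: [-0.1, -1.3, -0.6]
opening: 0.704
grip_force: 0.0
```

Request:
{"name": "send_path", "arguments": {"steps": [0,0,0,0,0,0,0,0,0,0,0,0,0,0,0,0,0,0,0,0]}}

```text
time_s: 3.73
eef_pos: [0.4468, 0.3549, 0.0526]
ee_rot: [-3.141, 0.0, 1.832]
wrist_force: [-0.7, -0.5, -0.0]
opening: 0.5
grip_force: 25.0
```

Request:
{"name": "send_path", "arguments": {"steps": [0,0,-0.01,0,0,0,0,-0.02,0,0,0,0,-0.03,0,0,0,0,-0.03,0,0,0,0,-0.03,0,0], "grip_force": 30}}

```text
time_s: 4.15
eef_pos: [0.4464, 0.3546, 0.1738]
ee_rot: [-3.14, 0.0, 1.832]
wrist_force: [0.5, 0.3, -1.1]
opening: 0.5
grip_force: 30.0
```

Request:
{"name": "send_path", "arguments": {"steps": [0,0,-0.03,0,0,0,0,-0.03,0,0,-0.03,0,-0.02,0.06,0,-0.03,0,0,0.06,0,-0.03,0,0,0.06,0]}}

```text
time_s: 4.57
eef_pos: [0.4658, 0.2665, 0.2556]
ee_rot: [3.137, -0.001, 1.65]
wrist_force: [-0.1, -0.1, -3.1]
opening: 0.504
grip_force: 30.0
```

Request:
{"name": "send_path", "arguments": {"steps": [-0.03,0,0,0.06,0,-0.03,0,0,0.06,0,-0.03,0,0,0,0,-0.03,0,0,0,0,-0.03,0,0,0,0]}}

```text
time_s: 4.98
eef_pos: [0.4638, 0.1156, 0.2529]
ee_rot: [3.142, 0.0, 1.532]
wrist_force: [0.7, -0.4, -0.4]
opening: 0.504
grip_force: 30.0
```

Request:
{"name": "send_path", "arguments": {"steps": [-0.03,0,0,0,0,-0.03,0,0,0,0,-0.03,0,0,0,0,-0.03,0,0,0,0,-0.03,0,0,0,0]}}

```text
time_s: 5.4
eef_pos: [0.4579, -0.0342, 0.253]
ee_rot: [3.141, 0.0, 1.532]
wrist_force: [0.6, 0.1, -1.9]
opening: 0.503
grip_force: 30.0
```

Request:
{"name": "send_path", "arguments": {"steps": [-0.03,0,0,0,0,-0.03,0,0,0,0,-0.03,0,0,0,0,-0.03,0,0,0,0,0,0,0,0,0]}}

```text
time_s: 5.82
eef_pos: [0.4532, -0.1568, 0.2529]
ee_rot: [-3.141, 0.002, 1.527]
wrist_force: [-0.9, 0.3, -1.5]
opening: 0.504
grip_force: 30.0
```

Request:
{"name": "send_path", "arguments": {"steps": [0,0,0,0,0]}}

```text
time_s: 5.9
eef_pos: [0.4534, -0.1538, 0.2527]
ee_rot: [-3.141, -0.001, 1.529]
wrist_force: [0.3, 0.2, -2.1]
opening: 0.504
grip_force: 30.0
```

Run:
```python
from h import *
a=grab('wrist','e.png'); print(readout.observe()['eef_pos'])
np.save('e.npy',cams.camera_info('wrist'),allow_pickle=True)
```

```text
[ 0.45359213 -0.15284475  0.25269749]
```

View pics/e.png

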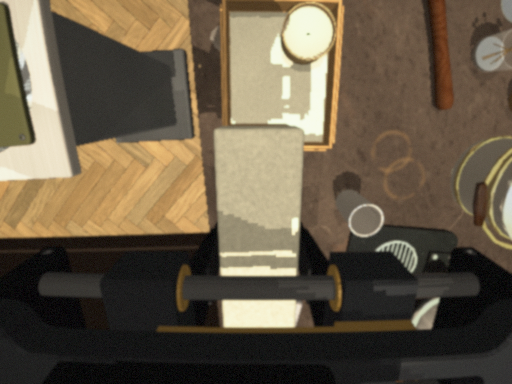

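The carton's walls run near columns 222 and 340, its near rim is near row 148, and the candle top is centred at about (308,32).

Run:
```python
from h import *
I=np.load('e.npy',allow_pickle=True).item()
a=cv2.imread('pics/e.png').astype(int); s=a[:,:,2]-a[:,:,0] # R-B: tan is high
print(s[60,205:240].tolist());print(s[60,320:350].tolist()); print(s[130:158,320].tolist())
def sub(col,th,lo,hi,step):
    r=range(lo,hi,step)
    for u in r:
        if col[u]>th: return u-.5*step
def fit(P):
    x,y,cx,cy=cv2.fitLine(np.array(P,np.float32),cv2.DIST_HUBER,0,.01,.003).ravel(); return np.array([x,y]),np.array([cx,cy])
L=[at('wrist',sub(s[v],45,210,240,1),v,.044,I) for v in range(10,120)]
R=[at('wrist',sub(s[v],45,355,320,-1),v,.044,I) for v in range(10,140)]
B=[at('wrist',u,sub(s[:,u],45,160,130,-1),.044,I) for u in range(308,328)]
for P in(L,R,B): d,c=fit(P);print(np.degrees(np.arctan2(d[1],d[0]))%180,c)
dl,cl=fit(L);dr,cr=fit(R);db,cb=fit(B)
d=dl*np.sign(dl[1])+dr*np.sign(dr[1]);d/=np.linalg.norm(d);n=np.array([d[1],-d[0]])
mid=(cl+cr)/2;c=mid+d*((cb-mid)@d+.092)
print('width',(cr-cl)@n,'yaw',np.degrees(np.arctan2(d[1],d[0]))-90,'centre',c,'candle pred',c+n*.0335+d*.0525)
m=(a.min(2)>150).astype(np.uint8);m[70:]=0;m[:,:275]=0
for k in cv2.findContours(m,0,1)[0]:
    if cv2.contourArea(k)>500: e=cv2.fitEllipse(cv2.convexHull(k));print(e,at('wrist',*e[0],.05,I))
for u,v in[(308,32)]:print('candle',at('wrist',u,v,.05,I))
```

```text
[20, 22, 20, 21, 18, 21, 22, 22, 20, 23, 22, 21, 22, 22, 30, 51, 69, 78, 79, 82, 84, 74, 57, 49, 49, 49, 48, 48, 49, 49, 49, 48, 50, 48, 49]
[34, 34, 28, 19, 14, 15, 24, 39, 47, 48, 51, 48, 49, 54, 79, 113, 127, 126, 126, 123, 104, 64, 40, 37, 40, 36, 38, 36, 40, 37]
[14, 16, 17, 21, 35, 45, 49, 50, 47, 49, 50, 55, 57, 54, 63, 94, 124, 126, 125, 122, 116, 80, 49, 38, 38, 38, 39, 40]
87.033714 [ 0.4099325  -0.01082404]
87.4717 [ 0.5647164  -0.01894729]
173.20139 [ 0.5357958 -0.1294311]
width 0.15499537 yaw -2.7472916 centre [ 0.4863615 -0.0349531] candle pred [0.5223394  0.01588088]
((307.6952819824219, 31.85112190246582), (48.11595153808594, 51.802005767822266), 13.23717212677002) [0.52056882 0.02035968]
candle [0.52094275 0.02018086]
```

Request:
{"name": "send_path", "arguments": {"steps": [0.031,-0.0024,0,0.007,0,0.031,-0.0024,0,0,0,0.031,-0.0024,0,0,0,0.031,-0.0023,0,0,0,0,0,0,0,0]}}

```text
time_s: 6.37
eef_pos: [0.4492, -0.0232, 0.2529]
ee_rot: [3.141, -0.003, 1.532]
wrist_force: [0.3, -0.1, -1.1]
opening: 0.5
grip_force: 30.0
```

Request:
{"name": "send_path", "arguments": {"steps": [0,0,0,0,0,0,0,0,0,0,0,0,0.03,0,0,0,0,0.03,0,0,0,0,0.03,0,0]}}

```text
time_s: 6.78
eef_pos: [0.4504, -0.0294, 0.1624]
ee_rot: [3.139, 0.001, 1.524]
wrist_force: [-0.1, -0.1, -2.1]
opening: 0.5
grip_force: 30.0
```

Request:
{"name": "send_path", "arguments": {"steps": [0,0,0,0,0,0,0,0,0,0]}}

```text
time_s: 6.95
eef_pos: [0.4486, -0.0289, 0.1612]
ee_rot: [-3.137, -0.0, 1.524]
wrist_force: [0.3, 1.1, -1.9]
opening: 0.5
grip_force: 30.0
```

Run:
```python
from h import *
a=grab('side','f.png');b=grab('scene','f2.png');print(readout.observe()['eef_pos'])
o=np.hstack([cv2.resize(x[y:y+75,x0:x0+80][:,:,::-1],None,fx=5,fy=5,interpolation=cv2.INTER_CUBIC) for x,x0,y in((a,216,165),(b,225,150))])
cv2.imwrite('pics/g.png',o)
```

```text
[ 0.45105726 -0.02917472  0.16474386]
```

View pics/g.png

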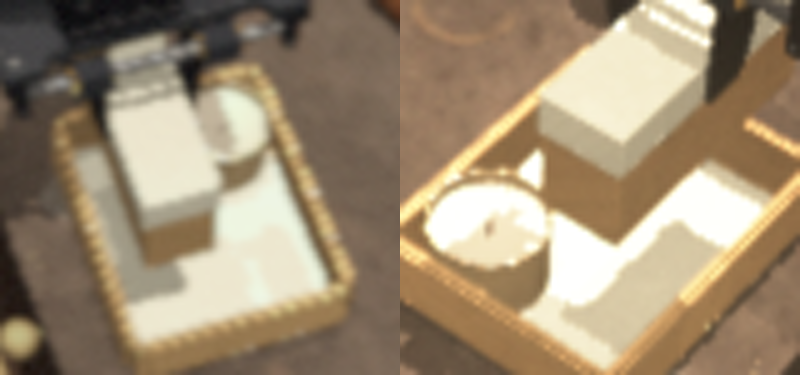

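The box hangs upright over the -x strip, parallel to the walls and clear of the candle.

Request:
{"name": "send_path", "arguments": {"steps": [0,0,0.03,0,0,0,0,0.03,0,0,0,0,0.02,0,0,0,0,0.01,0,0,0,0,0,0,0]}}

```text
time_s: 7.47
eef_pos: [0.4496, -0.0286, 0.0722]
ee_rot: [-3.14, -0.0, 1.525]
wrist_force: [-0.3, -0.2, -1.3]
opening: 0.507
grip_force: 30.0
```

Request:
{"name": "send_path", "arguments": {"steps": [0,0,0,0,0,0,0,0.005,0,0,0,0,0.005,0,0,0,0,0,0,0,0,0,0,0,0]}}

```text
time_s: 7.88
eef_pos: [0.4501, -0.0285, 0.063]
ee_rot: [3.141, 0.0, 1.525]
wrist_force: [0.3, 0.4, -1.8]
opening: 0.501
grip_force: 30.0
```

Request:
{"name": "send_path", "arguments": {"steps": [0,0,0.002,0,0,0,0,0.002,0,0,0,0,0.001,0,0,0,0,0,0,0,0,0,0,0,0]}}

```text
time_s: 8.3
eef_pos: [0.4498, -0.0284, 0.0575]
ee_rot: [-3.141, -0.0, 1.525]
wrist_force: [-0.5, -0.7, -2.4]
opening: 0.502
grip_force: 30.0
```

Request:
{"name": "send_path", "arguments": {"steps": [0,0,0.001,0,0,0,0,0.001,0,0,0,0,0,0,0,0,0,0,0,0]}}

```text
time_s: 8.63
eef_pos: [0.4502, -0.0285, 0.0566]
ee_rot: [-3.142, 0.0, 1.525]
wrist_force: [-3.5, 1.4, 6.0]
opening: 0.502
grip_force: 30.0
```

Request:
{"name": "send_path", "arguments": {"steps": [0,0,0,0,1,0,0,0,0,1,0,0,0,0,1,0,0,0,0,1,0,0,0,0,1]}}

```text
time_s: 9.05
eef_pos: [0.4499, -0.0285, 0.0555]
ee_rot: [-3.142, 0.0, 1.525]
wrist_force: [-0.6, -0.7, 0.2]
opening: 0.799
grip_force: 0.0
```

Request:
{"name": "send_path", "arguments": {"steps": [0,0,0,0,1,0,0,-0.02,0,1,0,0,-0.03,0,1,0,0,-0.03,0,1,0,0,-0.03,0,1]}}

```text
time_s: 9.47
eef_pos: [0.4494, -0.0284, 0.1665]
ee_rot: [-3.141, -0.0, 1.525]
wrist_force: [-0.4, 0.5, -0.1]
opening: 0.995
grip_force: 0.0
```

Request:
{"name": "send_path", "arguments": {"steps": [0,0,-0.03,0,1,-0.03,-0.004,-0.015,0,1,-0.037,-0.004,0,0,1,-0.037,-0.004,0,0,1,-0.037,-0.004,0,0,1]}}

```text
time_s: 9.88
eef_pos: [0.4273, -0.17, 0.2115]
ee_rot: [3.14, 0.001, 1.526]
wrist_force: [1.2, -0.1, -0.8]
opening: 0.999
grip_force: 0.0
```

Request:
{"name": "send_path", "arguments": {"steps": [-0.037,-0.004,0,0,1,-0.037,-0.004,0,0,1,-0.037,-0.004,0,0,1,-0.037,-0.004,0,0,1,-0.037,-0.003,0,0,1]}}

```text
time_s: 10.3
eef_pos: [0.3992, -0.3544, 0.2106]
ee_rot: [3.141, 0.0, 1.524]
wrist_force: [1.1, 0.5, 0.1]
opening: 1.002
grip_force: 0.0
```

Request:
{"name": "send_path", "arguments": {"steps": [0,0,0,0.125,1,0,0,0,0.125,1,0,0,0,0.125,1,0,0,0,0.125,1,0,0,0,0.125,1]}}

```text
time_s: 10.72
eef_pos: [0.3998, -0.3527, 0.2104]
ee_rot: [-3.141, -0.0, 0.893]
wrist_force: [-0.5, -0.4, 0.1]
opening: 0.999
grip_force: 0.0
```

Request:
{"name": "send_path", "arguments": {"steps": [0,0,0,0.125,1,0,0,0,0.125,1,0,0,0,0.125,1,0,0,0,0.125,1,0,0,0,0.125,1]}}

```text
time_s: 11.13
eef_pos: [0.3999, -0.3525, 0.2104]
ee_rot: [-3.141, 0.0, 0.269]
wrist_force: [0.1, 0.7, -0.1]
opening: 1.002
grip_force: 0.0
```

Request:
{"name": "send_path", "arguments": {"steps": [0,0,0,0.125,1,0,0,0,0.125,1,0,0,0,0.125,1,0,0,0,0.125,1,0,0,0,0,1]}}

```text
time_s: 11.55
eef_pos: [0.3999, -0.3525, 0.2105]
ee_rot: [-3.141, 0.0, -0.227]
wrist_force: [-0.2, -0.3, 0.2]
opening: 1.002
grip_force: 0.0
```

Request:
{"name": "send_path", "arguments": {"steps": [0,0,0,0,1]}}

```text
time_s: 11.63
eef_pos: [0.3999, -0.3525, 0.2105]
ee_rot: [-3.141, 0.0, -0.222]
wrist_force: [-0.6, 0.2, 0.1]
opening: 0.998
grip_force: 0.0
```

Run:
```python
from h import *
a=grab('wrist','k.png');np.save('k.npy',cams.camera_info('wrist'),allow_pickle=True); b=grab('side','k2.png')
k=b[165:240,216:296][:,:,::-1]
cv2.imwrite('pics/k3.png',np.hstack([a[:,:,::-1][:384,:512],cv2.resize(k,(288,270)).copy() if 0 else np.vstack([cv2.resize(k,(288,270),interpolation=cv2.INTER_CUBIC),np.zeros((114,288,3),np.uint8)])]))
```

```text
(no output)
```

View pics/k3.png

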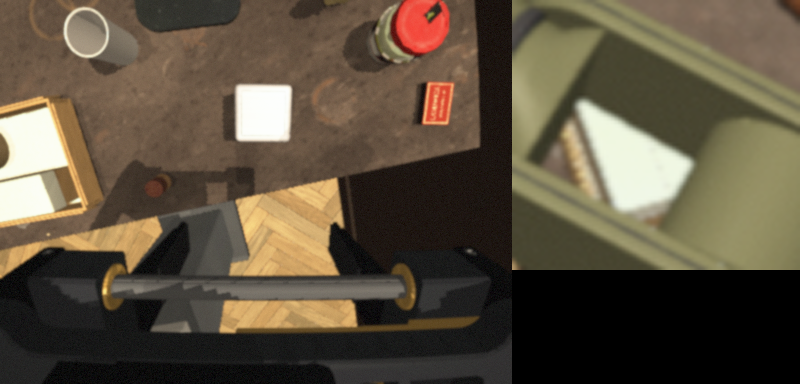

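The tin lid is a bright square centred at about (263,113) and nearly aligned with the tool. The long box stands in the carton at the left edge.

Run:
```python
from h import *
I=np.load('k.npy',allow_pickle=True).item()
a=cv2.imread('pics/k.png'); m=(a.min(2)>150).astype(np.uint8)
for k in cv2.findContours(m[70:160,220:310],0,1)[0]:
    if cv2.contourArea(k)>800:
        q=cv2.boxPoints(cv2.minAreaRect(k))+[220,70]; P=np.array([at('wrist',*p,.08,I) for p in q]); e=np.diff(P,axis=0)
        c=P.mean(0);print(c,np.linalg.norm(e,axis=1),np.degrees(np.arctan2(e[:,1],e[:,0]))%90)
o=readout.observe();y=o['ee_rot'][2];e=c-o['eef_pos'][:2];print(o['eef_pos'],'tool',e@[np.cos(y),np.sin(y)],e@[np.sin(y),-np.cos(y)])
```

```text
[ 0.47602742 -0.37494394] [0.05645103 0.05618657 0.05931212] [77.38431668 79.05567959 77.36209732]
[ 0.39990236 -0.35251527  0.21055769] tool 0.07919913860051853 0.005056388253205261
```

Request:
{"name": "send_path", "arguments": {"steps": [0.026,0.0017,0,0,1,0.026,0.0017,0,0,1,0.027,0.0017,0,0,1,0,0,0,0,1,0,0,0.02,0,1]}}

```text
time_s: 12.15
eef_pos: [0.4786, -0.3771, 0.1948]
ee_rot: [3.138, -0.006, -0.222]
wrist_force: [-0.1, 0.7, 0.6]
opening: 0.999
grip_force: 0.0
```

Request:
{"name": "send_path", "arguments": {"steps": [0,0,0.03,0,1,0,0,0.03,0,1,0,0,0.03,0,1,0,0,0.02,0,1,0,0,0.01,0,1]}}

```text
time_s: 12.57
eef_pos: [0.4735, -0.3733, 0.0667]
ee_rot: [-3.139, 0.005, -0.224]
wrist_force: [-0.6, -0.6, -0.3]
opening: 0.999
grip_force: 0.0
```

Request:
{"name": "send_path", "arguments": {"steps": [0,0,0.01,0,1,0,0,0.005,0,1,0,0,0,0,1,0,0,0,0,1,0,0,0,0,0]}}

```text
time_s: 12.98
eef_pos: [0.4767, -0.376, 0.0574]
ee_rot: [3.14, -0.002, -0.225]
wrist_force: [0.4, -0.4, 0.5]
opening: 0.97
grip_force: 0.0
```

Request:
{"name": "send_path", "arguments": {"steps": [0,0,0,0,0,0,0,0,0,0,0,0,0,0,0,0,0,0,0,0,0,0,0,0,0], "grip_force": 30}}

```text
time_s: 13.4
eef_pos: [0.4759, -0.3751, 0.0558]
ee_rot: [-3.141, -0.0, -0.225]
wrist_force: [0.2, 1.1, 0.7]
opening: 0.635
grip_force: 0.8
```

Request:
{"name": "send_path", "arguments": {"steps": [0,0,0,0,0,0,0,0,0,0]}}

```text
time_s: 13.57
eef_pos: [0.4758, -0.3751, 0.0558]
ee_rot: [-3.141, -0.0, -0.225]
wrist_force: [-0.4, 1.2, 1.4]
opening: 0.631
grip_force: 30.0
```

Request:
{"name": "send_path", "arguments": {"steps": [0,0,-0.01,0,0,0,0,-0.02,0,0,0,0,-0.03,0,0,0,0,-0.03,0,0,0,0,-0.03,0,0], "grip_force": 45}}

```text
time_s: 13.98
eef_pos: [0.4753, -0.3748, 0.1767]
ee_rot: [-3.141, 0.001, -0.225]
wrist_force: [-0.4, -0.6, -1.8]
opening: 0.628
grip_force: 45.0
```

Request:
{"name": "send_path", "arguments": {"steps": [0,0,-0.025,0,0,0,0,0,-0.088,0,0,0,0,-0.088,0,0.0026,-0.02,0,0,0,0.0026,-0.0335,0,0,0]}}

```text
time_s: 14.4
eef_pos: [0.4832, -0.3235, 0.2011]
ee_rot: [3.14, -0.0, -0.053]
wrist_force: [0.1, 0.4, -2.1]
opening: 0.626
grip_force: 45.0
```

Request:
{"name": "send_path", "arguments": {"steps": [0.0026,-0.0335,0,0,0,0.0026,-0.0335,0,0,0,0.0026,-0.0335,0,0,0,0.0026,-0.0335,0,0,0,0.0026,-0.0335,0,0,0]}}

```text
time_s: 14.82
eef_pos: [0.5045, -0.1537, 0.2009]
ee_rot: [3.141, -0.0, -0.05]
wrist_force: [0.6, 0.5, -1.0]
opening: 0.631
grip_force: 45.0
```

Request:
{"name": "send_path", "arguments": {"steps": [0.0026,-0.0335,0,0,0,0.0026,-0.0335,0,0,0,0,-0.0168,0,0,0,0,0,0,0,0,0,0,0,0,0]}}

```text
time_s: 15.23
eef_pos: [0.514, -0.0713, 0.2008]
ee_rot: [3.141, 0.0, -0.047]
wrist_force: [-0.4, -0.2, -2.3]
opening: 0.629
grip_force: 45.0
```

Request:
{"name": "send_path", "arguments": {"steps": [0,0,0,0,0]}}

```text
time_s: 15.32
eef_pos: [0.514, -0.0724, 0.2008]
ee_rot: [3.141, 0.0, -0.049]
wrist_force: [-0.3, -0.5, -2.2]
opening: 0.63
grip_force: 45.0
```

Request:
{"name": "send_path", "arguments": {"steps": [0,0,0.03,0,0,0,0,0.025,0,0,0,0,0,0,0,0,0,0,0,0,0,0,0,0,0]}}

```text
time_s: 15.73
eef_pos: [0.5148, -0.0729, 0.1469]
ee_rot: [3.141, -0.001, -0.051]
wrist_force: [-0.7, 0.2, -0.8]
opening: 0.629
grip_force: 45.0
```

Run:
```python
from h import *
a=grab('side','l.png');b=grab('scene','l2.png')
o=np.hstack([cv2.resize(x[y:y+75,x0:x0+80][:,:,::-1],None,fx=5,fy=5,interpolation=cv2.INTER_CUBIC) for x,x0,y in((a,216,165),(b,225,150))])
cv2.imwrite('pics/l3.png',o)
```

```text
(no output)
```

View pics/l3.png

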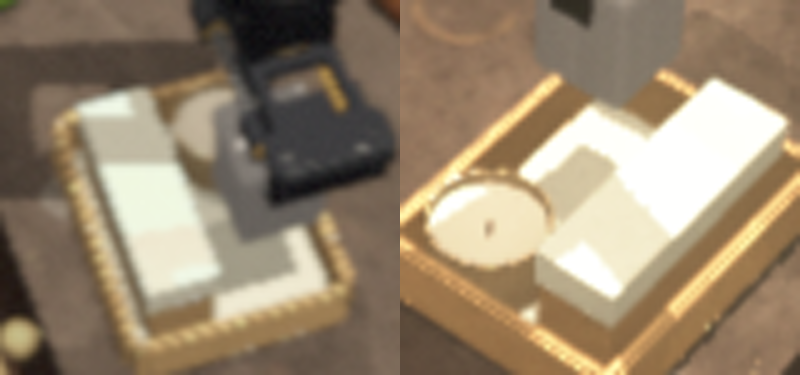

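The long box stands flat in its strip, and the tin hangs upright over the free corner, clear of the box, candle and wall.

Request:
{"name": "send_path", "arguments": {"steps": [0,0,0.03,0,0,0,0,0.025,0,0,0,0,0.015,0,0,0,0,0,0,0,0,0,0,0,0]}}

```text
time_s: 16.25
eef_pos: [0.5145, -0.072, 0.0763]
ee_rot: [3.142, -0.0, -0.049]
wrist_force: [0.2, -0.5, -0.4]
opening: 0.631
grip_force: 45.0
```

Request:
{"name": "send_path", "arguments": {"steps": [0,0,0.005,0,0,0,0,0.005,0,0,0,0,0,0,0,0,0,0,0,0]}}

```text
time_s: 16.58
eef_pos: [0.5145, -0.0719, 0.0662]
ee_rot: [3.141, -0.001, -0.049]
wrist_force: [-0.6, -0.2, -2.3]
opening: 0.631
grip_force: 45.0
```

Request:
{"name": "send_path", "arguments": {"steps": [0,0,0.003,0,0,0,0,0.002,0,0,0,0,0,0,0,0,0,0,0,0]}}

```text
time_s: 16.92
eef_pos: [0.514, -0.0718, 0.0605]
ee_rot: [-3.142, 0.0, -0.049]
wrist_force: [-0.4, -0.1, -2.2]
opening: 0.63
grip_force: 45.0
```

Request:
{"name": "send_path", "arguments": {"steps": [0,0,0.001,0,0,0,0,0.001,0,0,0,0,0,0,0,0,0,0,0,0]}}

```text
time_s: 17.25
eef_pos: [0.5145, -0.0719, 0.0598]
ee_rot: [3.142, -0.0, -0.049]
wrist_force: [-3.0, -0.1, 5.6]
opening: 0.627
grip_force: 45.0
```

Request:
{"name": "send_path", "arguments": {"steps": [0,0,0,0,1,0,0,0,0,1,0,0,0,0,1,0,0,0,0,1,0,0,0,0,1]}}

```text
time_s: 17.67
eef_pos: [0.5141, -0.0719, 0.0585]
ee_rot: [-3.142, 0.0, -0.049]
wrist_force: [0.4, -0.1, -0.6]
opening: 0.922
grip_force: 0.0
```

Request:
{"name": "send_path", "arguments": {"steps": [0,0,-0.01,0,1,0,0,-0.03,0,1,0,0,-0.03,0,1,0,0,-0.03,0,1,0,0,-0.03,0,1]}}

```text
time_s: 18.08
eef_pos: [0.514, -0.0718, 0.1907]
ee_rot: [3.142, -0.0, -0.049]
wrist_force: [0.8, 0.7, -0.2]
opening: 0.997
grip_force: 0.0
```

Request:
{"name": "send_path", "arguments": {"steps": [-0.03,0,-0.02,0,1,-0.03,0,0,0,1,-0.03,0,0,0,1,-0.03,0,0,0,1,0,0,0,0,1]}}

```text
time_s: 18.5
eef_pos: [0.391, -0.0655, 0.209]
ee_rot: [3.141, -0.0, -0.05]
wrist_force: [0.2, -1.1, -0.0]
opening: 0.999
grip_force: 0.0
```

Request:
{"name": "send_path", "arguments": {"steps": [0,0,0,0,1]}}

```text
time_s: 18.58
eef_pos: [0.3938, -0.066, 0.2096]
ee_rot: [3.141, -0.003, -0.05]
wrist_force: [0.1, 0.3, -0.5]
opening: 0.999
grip_force: 0.0
```

Run:
```python
from h import *
a=grab('wrist','m.png')
```

```text
(no output)
```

View pics/m.png

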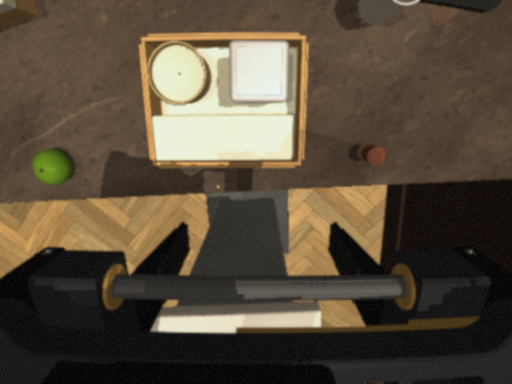

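The view shows the long box (about 155–293, row 137) and the tin (about 260,70) both standing inside the carton beside the candle, with the gripper clear.

```bash
python3 -c "
from station import env, cams, readout, order
print(order.hand_in())"
```

```text
the job is handed in; nothing more can be done
None
```

The long box is in the strip along the -x wall and the square tin in the +x -y corner; both were set down and released, both look flat and upright in the last picture, and the job was handed in at about 19 s (no verdict was returned).

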